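Unstack the bakeware and lay it out for baking

ROBOT

A 6-joint arm with a two-finger parallel gripper is mounted at the origin on the work surface. World frame = base frame: x ahead of the robot, y to its left, z up, the work surface at z = 0. Lengths are in m, angles in rad, forces in N, time in s.
With the tool pointing down it reaches from about 0.25 to 0.725 m from the base axis. Payload 4 kg.
Tool frame: the origin (TCP) lies midway between the tips of the shut fingers; the grasp point (between the pads) lies 19 mm behind it; z points along the fingers, y is the line along which they close (so a half turn about z gives the same grasp; the last joint's range is limited). The gripper opens to 85 mm and grips with 20 to 120 N. Pads are 22 mm wide; open, the fingers measure 114 mm over their backs; the gripper's body (76 mm by 85 mm) begins 54 mm behind the grasp point. The pads swing forward as they close: fully open they stand 13 mm farther back than shut.
Start: joints at [1.263, 0.241, 0.005, 1.335, 0, 1.571], TCP at [0.151, 0.477, 0.231] pointing down, gripper open.
Joint ranges: [-2.72, 2.72], [-1.05, 1.87], [-1.09, 1.28], [-1.99, 2.15], [-1.42, 1.44], [-3.14, 3.14]. Speed limits (rad/s): [2.79, 2.79, 3.14, 3.14, 3.14, 3.14].

INTERFACE

Orientations are given as a unit quaternion [x, y, z, w].
In Python, from workcell import bot, camera, job_done gives the robot as it stands.
- The arm moves only by the tool carry_out, never from a script. Its argument "plan" is a list of rows, each an object of numbers: "dx", "dy", "dz": the shift along the tool's x, y, z in mm; "twist": the turn about the tool's z in degrees; "fingers": the closure, from -1 (fully open) to 1 (shut). In form: [{"dx": .., "dy": .., "dz": .., "twist": .., "fingers": ..}, ...]. A call has exactly 5 rows; each row is the pose to reach, as a shift and turn from the pose commanded when the call began, along the tool's axes at that moment; what a row does not reach only later rows make up. A row lasts 1/12 s, in which the tool goes at most 41.7 mm and 7.16 degrees, less where a joint would pass 70% of its speed; a pose out of reach is approached as far as the arm can. A call with a gripper value outside its range is refused whole. The fingers move at their own pace and stop on an object; the grip force is fixed at half the most. Time passes only in rows, so rows that repeat a pose let the fingers close, or fill a call up. It gives the time, the measured TCP pose, the force, the opening and the grip force at its end, in the units of the state.
- bot.get_obs(): the state, without advancing time (a new reading comes with each control period).
- camera(name): name is "scene" or "top" or "wrist"; returns a dict with "image" (420x560x3 uint8, red, green, blue), "intrinsics" (3x3 intrinsics, pixels), "distortion" ([k1, k2, p1, p2, k3] as OpenCV has them; the pictures are not rectified), "eye" and "attitude" of the camera in the world. Camera axes: x right, y down, z forward; pixel columns grow to the right and rows downward; lengths in m; the calibration is good to about 2 mm. A picture is of the moment at which its call begins. There is no depth.
- job_done(): hands the job in; it is judged then, once.
The state is a dict: "clock": time; "joint_pos": joint angles; "joint_vel": joint speeds; "tau": joint torques, N m; "eef_pos": TCP position; "tool_rot": TCP orientation; "ft_force": force on the tool from outside, world axes, zero at the start; "ft_torque": the same for the moment, N m; "grip_width": finger opening in m; "grasp_force": force on a finger pad.
Only numpy, scipy, OpenCV 4.12 (cv2) and the standard library are available. Lean on these libraries where they do the work, as an engineer would, in place of code of your own. Each camera call takes 0.05 s, during which the arm holds its last target. There are 200 camera calls.

TASK

The baking things came out of the cupboard as one stack. Take it apart from the top, one piece at a time, and lay them out: first the small plain ramekin in the middle of the green saucer, then the large eared ramekin in the middle of the kitchen scale's round steel plate, then the blue mould in the middle of the dark baking sheet, lengthwise with it, and last the steel tin in the middle of the little oak shelf, lengthwise with it. Set every piece down upright and gently without letting it drop, let go of it, and leave the glass jug and the orange mug where they stand.

Things in the scene. Friction and masses are not known exactly. Their poses are not given: they have to be found in the camera images.
- small_ramekin: Loose plain white ceramic ramekin, top of the stack: round, straight-sided, 61 mm across, 32 mm high, open, no ears, about 0.1 kg. Origin: centre of its underside, z up. Its foot, 49 mm across and 4 mm high, sits loosely in the mouth of the large ramekin, its shoulder on that rim; its origin is 32 mm above the large ramekin's and 108 mm above the table.
- large_ramekin: Loose white fluted ceramic ramekin, second from top: round, 67 mm across, 36 mm high, open, about 0.17 kg. Two ears reach 46.5 mm from its centre along own +x and -x, each 26 mm wide, 27 to 34 mm above the underside: grip it along its own y. Origin: centre of its underside, z up. Stands freely on the flat mould top, origin 76 mm above the table.
- mould: Loose blue silicone muffin mould, stiff, third from top: flat rim plate 60 mm (own x) by 124 mm (own y), 10 mm thick, its top 30 mm above the underside; two round cups below taper to 44 mm across. Grip it across x on the edges of the rim plate. Origin: centre of its underside, z up. About 0.11 kg. Stands freely on the lid of the tin, origin 46 mm above the table.
- tin: Loose empty steel storage tin, its lid pressed on and staying on, the bottom piece of the stack: rectangular, 64 mm (own x) by 160 mm (own y), 46 mm high, flat top, about 0.16 kg. Origin: centre of its underside, z up, on the table at the start.
- saucer: Sage-green saucer, fixed, place of the small ramekin: 132 mm across, the rim 16 mm high. Flat centre of radius 40 mm, 8 mm above the table. Origin: centre of its underside, on the table.
- scale: Black kitchen scale, fixed, place of the large ramekin: round steel weighing plate 120 mm across, its flat top 24 mm above the table. Origin: on the table below the centre of the plate; the black housing, 150 mm (x) by 130 mm (y), 17 mm high, reaches from 85 mm on the -x side (display) to 65 mm on the +x side.
- sheet: Small dark baking sheet, fixed, place of the mould: 140 mm (own x) by 200 mm (own y, its length), floor 3 mm above the table, rim 16 mm high. Origin: centre of its underside, on the table.
- oak_shelf: Little oak shelf (worktop riser), fixed, place of the tin: flat board 100 mm (own x) by 220 mm (own y, its length), its top 60 mm above the table. Origin: on the table below the middle of the board.
- jug: Loose bystander: glass measuring jug, 78 mm across, 98 mm high, handle along its own +y to 71 mm from the centre. Origin: centre of its underside. Not to be disturbed.
- mug: Loose bystander: orange mug, 80 mm across, 86 mm high, handle along its own +y to 77 mm from the centre. Origin: centre of its underside. Not to be disturbed.

How it is judged:
On the way, in this order (a step that is already met when the one before it is completed fails the run):
1. the small ramekin stands in the middle of the saucer, released (horizontal distance between small_ramekin and saucer below 0.015 m and z of small_ramekin in the frame of saucer between 0.004 and 0.012 m and angle between small_ramekin's own z axis and vertical below 0.08 rad and linear speed of small_ramekin below 0.02 m/s and angular speed of small_ramekin below 0.2 rad/s and contact force between small_ramekin and the fingers below 0.1 N), for 0.2 s.
2. the large ramekin stands in the middle of the scale plate, released (horizontal distance between large_ramekin and scale below 0.015 m and z of large_ramekin in the frame of scale between 0.02 and 0.028 m and angle between large_ramekin's own z axis and vertical below 0.08 rad and linear speed of large_ramekin below 0.02 m/s and angular speed of large_ramekin below 0.2 rad/s and contact force between large_ramekin and the fingers below 0.1 N), for 0.2 s.
3. the mould lies lengthwise in the middle of the baking sheet, released (horizontal distance between mould and sheet below 0.015 m and z of mould in the frame of sheet between -0.001 and 0.007 m and angle between mould's own z axis and vertical below 0.08 rad and linear speed of mould below 0.02 m/s and angular speed of mould below 0.2 rad/s and contact force between mould and the fingers below 0.1 N and angle between the y axis of mould and the y axis of sheet, either way round below 0.26 rad), for 0.2 s.
4. the tin stands lengthwise in the middle of the oak shelf, released (horizontal distance between tin and oak_shelf below 0.015 m and z of tin in the frame of oak_shelf between 0.056 and 0.064 m and angle between tin's own z axis and vertical below 0.08 rad and linear speed of tin below 0.02 m/s and angular speed of tin below 0.2 rad/s and contact force between tin and the fingers below 0.1 N and angle between the y axis of tin and the y axis of oak_shelf, either way round below 0.26 rad), for 0.2 s.
At the end, for the whole second after the job is handed in: Small ramekin on the saucer, large ramekin on the scale plate, mould on the sheet, tin on the shelf: each upright, at rest, released, within 15 mm of the centre; mould and tin within 0.26 rad of the length; jug and mug upright, within 20 mm of their starts (all of step 1 and all of step 2 and all of step 3 and all of step 4 and distance of each of jug, mug from where it was at the start of the episode below 0.02 m and angle between each of jug, mug's own z axis and vertical below 0.1 rad); the robot touches nothing.
It fails at once if the jug or the mug is pushed 20 mm from its place or tipped (distance of any of jug, mug from where it was at the start of the episode above 0.02 m or angle between any of jug, mug's own z axis and vertical above 0.25 rad).
It fails at once if a piece falls (moves faster than 0.6 m/s while not held: a drop of about 18 mm) ((linear speed of small_ramekin above 0.6 m/s and contact force between small_ramekin and the fingers below 0.1 N) or (linear speed of large_ramekin above 0.6 m/s and contact force between large_ramekin and the fingers below 0.1 N) or (linear speed of mould above 0.6 m/s and contact force between mould and the fingers below 0.1 N) or (linear speed of tin above 0.6 m/s and contact force between tin and the fingers below 0.1 N)).
It fails at once if a piece is tipped over (1 rad) (angle between any of small_ramekin, large_ramekin, mould, tin's own z axis and vertical above 1 rad).
It also fails if it takes over 115 s, if anything falls off the work surface, if the arm or the gripper's body presses on something with over 40 N, if the wrist force passes 120 N, or if a joint passes its speed limit or range.

## Working session

There is one attempt and no reset: what is moved stays moved. The work goes in short steps, Python scripts to look and compute and a tool call to move; the robot and the scene stay as the last step left them, time stands still between calls to the robot, and variables do not carry over. Pictures are saved under pics/ and viewed, at most 19 in all, crops included, and the job is handed in when it is done.

Besides the shell and the picture viewer there is one more tool, called after ">>>" as name([rows], argument=value, ...), one row to a line, values as JSON. carry_out: Moves the arm, as the interface text tells. Its arguments: {"type":"object","properties":{"plan":{"type":"array","items":{"type":"object","properties":{"dx":{"type":"number"},"dy":{"type":"number"},"dz":{"type":"number"},"twist":{"type":"number"},"fingers":{"type":"number"}}}}},"required":["plan"]}

```bash
mkdir -p pics; ls
python3 - <<'E'
from workcell import bot,camera
import cv2
for n in ["top","scene"]:
    c=camera(n); cv2.imwrite(f"pics/{n}0.png",c["image"][:,:,::-1]); print(n,c["intrinsics"],c["distortion"],c["eye"],c["attitude"])
o=bot.get_obs(); print(o)
E
```

```text
pics
top [[417.31420152   0.         278.68437672]
 [  0.         417.31420152 213.01413589]
 [  0.           0.           1.        ]] [-0.10240742  0.          0.          0.          0.        ] [ 0.42783518 -0.00883575  1.11873925] [-0.70514352  0.70567484 -0.04183574  0.05518524]
scene [[530.62210412   0.         279.87244039]
 [  0.         530.62210412 207.38496055]
 [  0.           0.           1.        ]] [-0.21168589  0.          0.          0.          0.        ] [1.5818192  0.14881626 0.8955852 ] [ 0.58686954  0.6827102  -0.32816444 -0.28600531]
{'clock': 0.1, 'joint_pos': array([1.26296563e+00, 2.41321718e-01, 3.84013781e-03, 1.33519060e+00,
       7.51687413e-06, 1.57081785e+00]), 'joint_vel': array([-0.00408672, -0.0023206 ,  0.00380466,  0.00014537,  0.00049147,
       -0.0004989 ]), 'tau': array([-9.78203298e-05, -3.73138154e+01,  2.53010130e+01,  1.08629797e-02,
        6.37490598e-05,  1.13630961e-05]), 'eef_pos': array([0.15132084, 0.47595311, 0.23050275]), 'tool_rot': array([ 1.53318930e-01,  9.88176313e-01, -9.26262058e-04, -1.47495696e-04]), 'ft_force': array([-0.34461562, -0.36366484,  0.45363172]), 'ft_torque': array([ 0.00525439, -0.01128255, -0.01099147]), 'grasp_force': 0.0, 'grip_width': 0.08513084234366783}
```

View pics/top0.png

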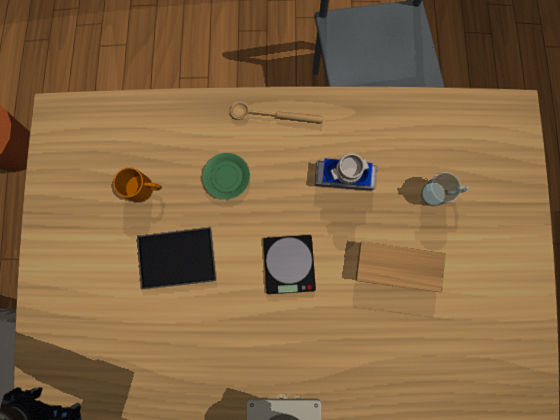

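View pics/scene0.png

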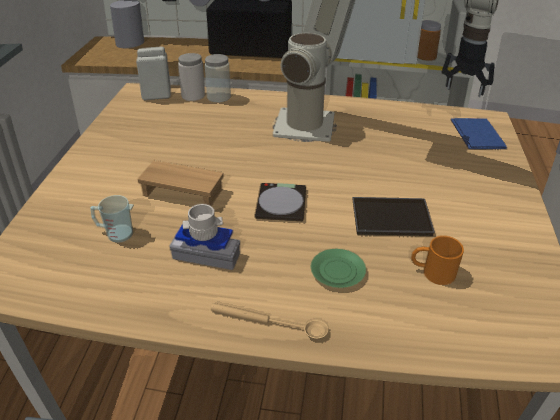

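The top view shows the saucer at (226,176), scale plate (289,261), sheet (177,258), shelf board (400,267), stack (347,172), mug (130,185) and jug (440,190). I'll write the ray-casting helper and get first measurements along with an enlarged view.

```bash
cat > h.py <<'E'
import numpy as np, cv2
from scipy.spatial.transform import Rotation as R
from workcell import bot,camera
def rays(c,px):
    p=cv2.undistortPoints(np.float64(px).reshape(-1,1,2),c["intrinsics"],np.array(c["distortion"])).reshape(-1,2)
    return R.from_quat(c["attitude"]).apply(np.c_[p,np.ones(len(p))])
def cast(c,px,z):
    d=rays(c,px); e=np.array(c["eye"]); return e+d*((z-e[2])/d[:,2])[:,None]
def proj(c,P):
    r=R.from_quat(c["attitude"]).inv(); q,_=cv2.projectPoints(r.apply(np.atleast_2d(P)-c["eye"]),np.zeros(3),np.zeros(3),c["intrinsics"],np.array(c["distortion"])); return q.reshape(-1,2)
def hsv(c): return cv2.cvtColor(c["image"],cv2.COLOR_RGB2HSV)
def blob(m,roi=None):
    m=np.uint8(m)*255
    if roi: k=np.zeros_like(m); x0,y0,x1,y1=roi; k[y0:y1,x0:x1]=1; m=m*k
    cs,_=cv2.findContours(m,cv2.RETR_EXTERNAL,cv2.CHAIN_APPROX_NONE)
    return max(cs,key=cv2.contourArea).reshape(-1,2)
def rect(P):
    (cx,cy),(w,h),a=cv2.minAreaRect(np.float32(P[:,:2]*1000)); 
    if w>h: w,h,a=h,w,a+90
    # long axis direction angle, deg from +x
    return np.round([cx,cy,w,h,(a+90)%180],1)
E
python3 - <<'E'
from h import *
c=camera("top"); H=hsv(c); h,s,v=[H[...,i].astype(int) for i in range(3)]
print(R.from_quat(c["attitude"]).as_matrix().round(3))
g=blob((h>60)&(h<95)&(s>70),(190,140,260,210)); P=cast(c,g,.016); print("saucer",cv2.minEnclosingCircle(np.float32(P[:,:2])))
g=blob((s<60)&(v>90),(255,225,325,285)); P=cast(c,g,.024); print("plate",cv2.minEnclosingCircle(np.float32(P[:,:2])),cv2.fitEllipse(np.float32(P[:,:2]*1000)))
g=blob((v<70),(255,225,325,305)); print("scale",rect(cast(c,g,.017)))
g=blob((v<70),(125,215,225,300)); print("sheet",rect(cast(c,g,.016)))
g=blob((h>105)&(h<130)&(s>150)&(v>80),(300,140,390,200)); print("mould",rect(cast(c,g,.076)))
g=blob((h>5)&(h<20)&(s>200)&(v>80),(100,160,155,210)); print("mug",cast(c,g,.086)[:,:2].mean(0))
im=c["image"][:,:,::-1]
a=cv2.resize(im[145:200,305:385],None,fx=10,fy=10,interpolation=2)[:300*2]
b=cv2.resize(im[225:310,330:460],None,fx=6,fy=6,interpolation=2)
cv2.imwrite("pics/a.png",a); cv2.imwrite("pics/b.png",b)
E
```

```text
[[ 0.001 -0.991  0.137]
 [-1.     0.002  0.019]
 [-0.019 -0.137 -0.99 ]]
saucer ((0.6835857033729553, 0.15686501562595367), 0.06325109302997589)
plate ((0.45527318120002747, -0.01425658818334341), 0.059414174407720566) ((455.5643310546875, -14.212258338928223), (115.68534088134766, 115.94203186035156), 116.81507873535156)
scale [445.6 -14.  129.6 147.7   3.7]
sheet [460.4 287.  141.8 201.3  97. ]
mould [ 674.2 -203.    43.5   58.7  174.1]
mug [0.64631641 0.38362077]
```

View pics/a.png

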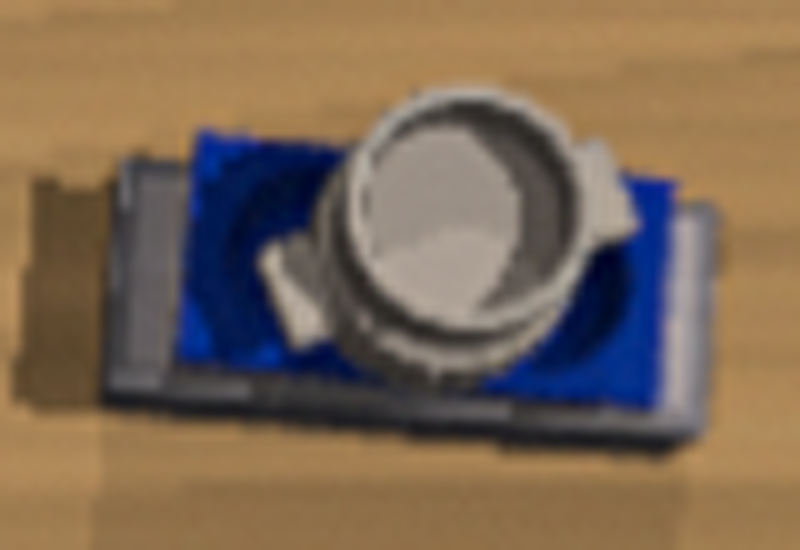

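View pics/b.png

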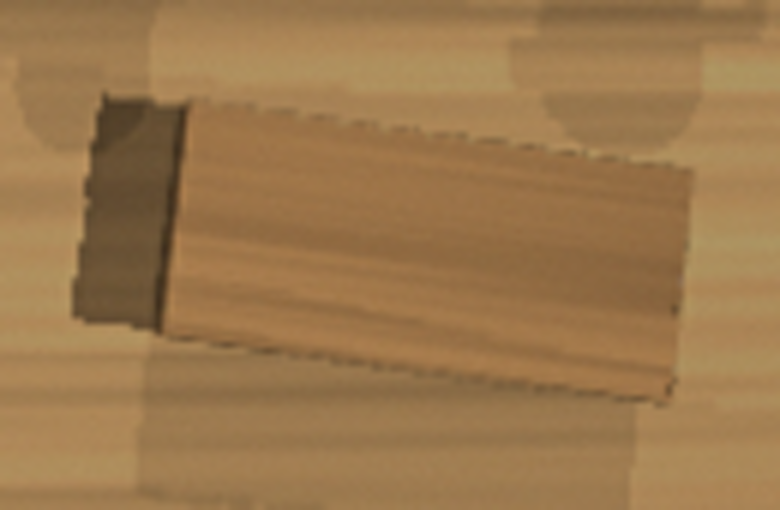

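The crop shows the stack: mould corners near (200,130), (678,180), (658,408), (178,362), ramekin rim around (467,208) and ears ending near (282,297) and (617,185). The second crop shows the shelf board corners at (187,102), (690,168), (668,403), (163,333).

Run:
```python
from h import *
c=camera("top")
f=lambda L,ox,oy,s:np.array(L,float)/s+[ox-.5+.5/s,oy-.5+.5/s]
A=lambda L:f(L,305,145,10); B=lambda L:f(L,330,225,6)
print("small",cast(c,A([(467,208)]),.140), 'diam',np.ptp(cast(c,A([(345,208),(590,208),(467,88),(467,328)]),.14),0))
e=cast(c,A([(282,297),(617,185)]),.110); print("large",e.mean(0),np.linalg.norm(e[1]-e[0]),np.degrees(np.arctan2(*(e[1]-e[0])[1::-1])))
for n,L,z,F in [("mould",[(200,130),(678,180),(658,408),(178,362)],.076,A),("tin",[(125,160),(715,205),(690,440),(108,385)],.046,A),("shelf",[(187,102),(690,168),(668,403),(163,333)],.06,B)]:
    p=cast(c,F(L),z); print(n,p.mean(0).round(4),rect(p))
print("jug",cast(c,[(440,190),(455,190)],.098))
s=camera("scene"); H=hsv(s); h,sa,v=[H[...,i].astype(int) for i in range(3)]
g=blob((h>60)&(h<95)&(sa>70),(290,230,390,300)); print("saucer",cv2.minEnclosingCircle(np.float32(cast(s,g,.016)[:,:2])))
g=blob((v<70),(335,180,450,250)); print("sheet",rect(cast(s,g,.016)))
g=blob((h>105)&(h<130)&(sa>150)&(v>60),(160,210,250,280)); print("mould",rect(cast(s,g,.076)))
im=s["image"][:,:,::-1]
cv2.imwrite("pics/c.png",cv2.resize(im[155:275,85:245],None,fx=5,fy=5,interpolation=2))
```

```text
small [[ 0.67865447 -0.16504276  0.14      ]] diam [5.94637818e-02 5.92131234e-02 2.22044605e-16]
large [ 0.67799163 -0.16540387  0.11      ] 0.08877246090628443 -71.27560754598481
mould [ 0.6789 -0.165   0.076 ] [ 678.6 -165.2   61.4  123.7   83.8]
tin [ 0.6787 -0.1644  0.046 ] [ 678.6 -165.2   63.8  156.6   85. ]
shelf [ 0.437  -0.2985  0.06  ] [ 436.5 -298.2   99.8  217.3   82.3]
jug [[ 0.62640985 -0.39454862  0.098     ]
 [ 0.62647939 -0.43335294  0.098     ]]
saucer ((0.6768164038658142, 0.16612261533737183), 0.060373254120349884)
sheet [472.3 289.2 154.6 200.1  96.3]
mould [ 692.6 -162.8   75.8  124.4   86.8]
```

View pics/c.png

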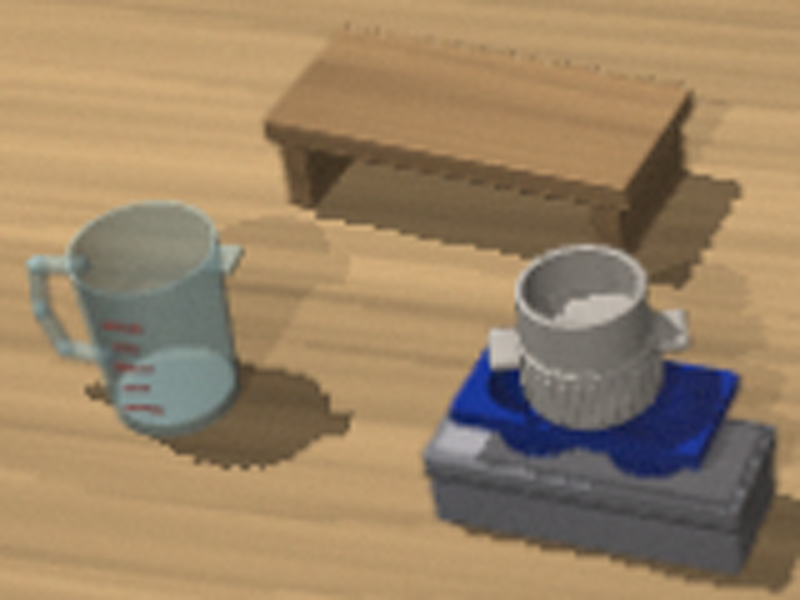

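The crop confirms the stack is concentric and jug (about (145,320)) is well clear. I'll re-check the saucer and compute the first moves.

```bash
cat >> h.py <<'E'
def pose():
    o=bot.get_obs(); M=R.from_quat(o["tool_rot"]).as_matrix(); return o,o["eef_pos"],M
def to(*T):
    """legs: (x,y,z,yaw deg of tool y mod 180); prints shift from the previous leg's pose in its tool axes, mm/deg"""
    o,p,M=pose(); psi=np.degrees(np.arctan2(M[1,1],M[0,1])); print("t",round(o["clock"],2),"p",(p*1000).round(1),"yaw",round(psi,1),"tilt",np.degrees(np.arccos(-M[2,2])).round(2),"w",round(o["grip_width"]*1000,1),"F",round(o["grasp_force"],1))
    for x,y,z,a in T:
        tw=(psi-a+90)%180-90; k=np.radians(psi)
        d=(np.array([x,y,z])-p)*1000
        print("dx %.1f dy %.1f dz %.1f twist %.1f"%(-np.sin(k)*d[0]+np.cos(k)*d[1],np.cos(k)*d[0]+np.sin(k)*d[1],-d[2],tw))
        p=np.array([x,y,z]); psi-=tw
E
python3 - <<'E'
from h import *
for n,roi in [("top",(190,140,260,210)),("scene",(290,230,390,300))]:
    c=camera(n); H=hsv(c); h,s,v=[H[...,i].astype(int) for i in range(3)]
    g=blob((h>45)&(h<100)&(s>40),roi); P=cast(c,g,.016)[:,:2]*1000; print(n,P.min(0),P.max(0),(P.min(0)+P.max(0))/2)
to((.45,.15,.23,37),(.679,-.165,.23,19))
E
```

```text
top [621.32237717  92.57943499] [746.58626419 218.61100978] [683.95432068 155.59522238]
scene [621.51389404  94.32274126] [748.32738933 221.80394511] [684.92064169 158.06334318]
t 0.35 p [151.5 476.4 231.1] yaw 72.4 tilt 0.02 w 85.3 F 0.0
dx -383.4 dy -220.6 dz 1.1 twist 35.4
dx -389.4 dy -6.7 dz -0.0 twist 18.0
```

>>> carry_out([
  {"dx": -35,"dy": -20,"dz": 0,"twist": 7,"fingers": -1},
  {"dx": -70,"dy": -40,"dz": 0,"twist": 14,"fingers": -1},
  {"dx": -105,"dy": -60,"dz": 0,"twist": 21,"fingers": -1},
  {"dx": -140,"dy": -80,"dz": 0,"twist": 28,"fingers": -1},
  {"dx": -175,"dy": -100,"dz": 0,"twist": 35,"fingers": -1},
])

```text
clock: 0.77
eef_pos: [0.2887, 0.3268, 0.2314]
tool_rot: [0.446, 0.895, 0.0, 0.0]
ft_force: [0.4, 0.6, 0.7]
grip_width: 0.0852
grasp_force: 0.0
```

```bash
python3 -c "
from h import *
to((.679,-.165,.23,19))"
```

```text
t 0.77 p [288.7 326.8 231.4] yaw 37.1 tilt 0.03 w 85.2 F 0.0
dx -627.7 dy 14.9 dz 1.4 twist 18.1
```

>>> carry_out([
  {"dx": -40,"dy": 1,"dz": 0,"twist": 4,"fingers": -1},
  {"dx": -80,"dy": 2,"dz": 0,"twist": 8,"fingers": -1},
  {"dx": -120,"dy": 3,"dz": 0,"twist": 12,"fingers": -1},
  {"dx": -160,"dy": 4,"dz": 0,"twist": 16,"fingers": -1},
  {"dx": -200,"dy": 5,"dz": 0,"twist": 18,"fingers": -1},
])

```text
clock: 1.18
eef_pos: [0.4142, 0.1705, 0.2316]
tool_rot: [0.579, 0.815, 0.0, 0.0]
ft_force: [0.6, 0.1, 0.1]
grip_width: 0.0855
grasp_force: 0.0
```

>>> carry_out([
  {"dx": -38,"dy": 13,"dz": 0,"twist": 0,"fingers": -1},
  {"dx": -76,"dy": 26,"dz": 0,"twist": 0,"fingers": -1},
  {"dx": -114,"dy": 39,"dz": 0,"twist": 0,"fingers": -1},
  {"dx": -152,"dy": 52,"dz": 0,"twist": 0,"fingers": -1},
  {"dx": -190,"dy": 66,"dz": 0,"twist": 0,"fingers": -1},
])

```text
clock: 1.6
eef_pos: [0.5394, 0.013, 0.2314]
tool_rot: [0.578, 0.816, 0.0, 0.0]
ft_force: [0.1, 0.6, -0.1]
grip_width: 0.0854
grasp_force: 0.0
```

>>> carry_out([
  {"dx": -38,"dy": 13,"dz": 0,"twist": 0,"fingers": -1},
  {"dx": -76,"dy": 26,"dz": 0,"twist": 0,"fingers": -1},
  {"dx": -114,"dy": 39,"dz": 0,"twist": 0,"fingers": -1},
  {"dx": -152,"dy": 52,"dz": 0,"twist": 0,"fingers": -1},
  {"dx": -180,"dy": 63,"dz": 0,"twist": 0,"fingers": -1},
])

```text
clock: 2.02
eef_pos: [0.6588, -0.1372, 0.2307]
tool_rot: [0.579, 0.815, -0.0, 0.0]
ft_force: [0.5, -0.1, -0.1]
grip_width: 0.0855
grasp_force: 0.0
```

```bash
python3 -c "
from h import *
to((.6785,-.165,.109,19))
c=camera('wrist'); cv2.imwrite('pics/w1.png',c['image'][:,:,::-1])
print(c['eye'],proj(c,[[.6785,-.165,.14],[.6785,-.165,.108]]))"
```

```text
t 2.02 p [ 658.8 -137.2  230.7] yaw 19.2 tilt 0.04 w 85.5 F 0.0
dx -32.7 dy 9.4 dz 121.7 twist 0.2
[ 0.63744553 -0.07324901  0.37283768] [[287.59498866 246.90300467]
 [286.48484731 233.32271946]]
```

View pics/w1.png

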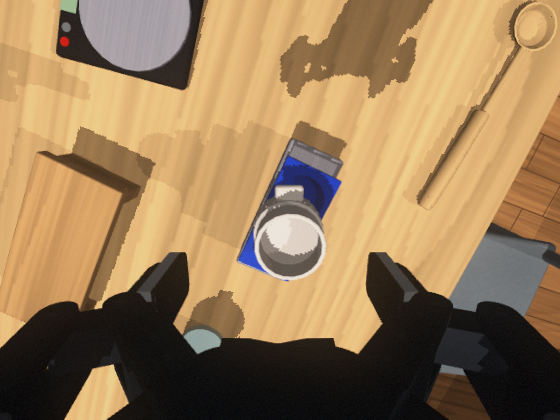

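The wrist view shows the small ramekin's rim centred at (290,246), against a predicted (288,247), so it agrees to about 2 mm. Descending.

>>> carry_out([
  {"dx": -17,"dy": 6,"dz": 0,"twist": 0,"fingers": -1},
  {"dx": -33,"dy": 11,"dz": 0,"twist": 0,"fingers": -1},
  {"dx": -33,"dy": 11,"dz": 25,"twist": 0,"fingers": -1},
  {"dx": -33,"dy": 11,"dz": 55,"twist": 0,"fingers": -1},
  {"dx": -33,"dy": 11,"dz": 85,"twist": 0,"fingers": -1},
])

```text
clock: 2.48
eef_pos: [0.6797, -0.162, 0.1459]
tool_rot: [0.578, 0.816, 0.0, 0.001]
ft_force: [0.1, 0.6, -0.3]
grip_width: 0.0855
grasp_force: 0.0
```

>>> carry_out([
  {"dz": 12,"fingers": -1},
  {"dz": 24,"fingers": -1},
  {"dz": 32,"fingers": -1},
  {"dz": 37,"fingers": -1},
  {"dz": 37,"fingers": -1},
])

```text
$.plan[0]: bad value
```

```bash
python3 -c "
from h import *
to((.6785,-.165,.109,19))
c=camera('wrist'); cv2.imwrite('pics/w2.png',c['image'][:,:,::-1])"
```

```text
t 2.48 p [ 679.7 -162.   145.9] yaw 19.3 tilt 0.13 w 85.5 F 0.0
dx -2.5 dy -2.1 dz 36.9 twist 0.3
```

View pics/w2.png

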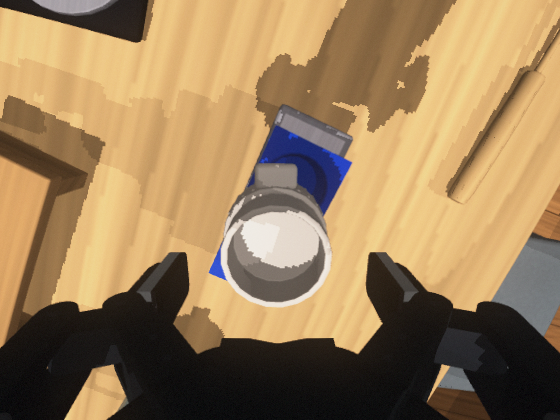

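The rim is at x=276, midway between the fingers (187 and 367), and the ear is square to the closing axis. Next, descend and grip.

>>> carry_out([
  {"dx": -2,"dy": 0,"dz": 12,"twist": 0,"fingers": -1},
  {"dx": -2,"dy": 0,"dz": 24,"twist": 0,"fingers": -1},
  {"dx": -2,"dy": 0,"dz": 32,"twist": 0,"fingers": -1},
  {"dx": -2,"dy": 0,"dz": 37,"twist": 0,"fingers": -1},
  {"dx": -2,"dy": 0,"dz": 37,"twist": 0,"fingers": 0},
])

```text
clock: 2.95
eef_pos: [0.6796, -0.1633, 0.1091]
tool_rot: [0.578, 0.816, -0.0, -0.0]
ft_force: [-0.3, 0.4, -1.2]
grip_width: 0.0755
grasp_force: 0.0
```

>>> carry_out([
  {"dx": 0,"dy": 0,"dz": 0,"twist": 0,"fingers": 0.3},
  {"dx": 0,"dy": 0,"dz": 0,"twist": 0,"fingers": 0.6},
  {"dx": 0,"dy": 0,"dz": 0,"twist": 0,"fingers": 1},
  {"dx": 0,"dy": 0,"dz": 0,"twist": 0,"fingers": 1},
  {"dx": 0,"dy": 0,"dz": 0,"twist": 0,"fingers": 1},
])

```text
clock: 3.37
eef_pos: [0.6806, -0.1636, 0.111]
tool_rot: [0.578, 0.816, 0.001, 0.001]
ft_force: [0.2, 0.0, 5.8]
grip_width: 0.0591
grasp_force: 64.8
```

```bash
python3 -c "
from h import *
to((.6785,-.165,.2,19),(.684,.157,.2,19),(.684,.157,.012,19))"
```

```text
t 3.37 p [ 680.6 -163.6  111. ] yaw 19.4 tilt 0.17 w 59.1 F 64.8
dx -0.6 dy -2.5 dz -89.0 twist 0.4
dx 302.7 dy 110.0 dz -0.0 twist 0.0
dx 0.0 dy 0.0 dz 188.0 twist 0.0
```

>>> carry_out([
  {"dx": 0,"dy": 0,"dz": -3,"twist": 0,"fingers": 1},
  {"dx": 0,"dy": 0,"dz": -8,"twist": 0,"fingers": 1},
  {"dx": 0,"dy": 0,"dz": -18,"twist": 0,"fingers": 1},
  {"dx": 0,"dy": 0,"dz": -35,"twist": 0,"fingers": 1},
  {"dx": 0,"dy": 0,"dz": -55,"twist": 0,"fingers": 1},
])

```text
clock: 3.78
eef_pos: [0.6785, -0.1632, 0.1635]
tool_rot: [0.578, 0.816, -0.001, -0.002]
ft_force: [0.2, 0.2, -2.3]
grip_width: 0.0589
grasp_force: 64.5
```

```bash
python3 -c "
from h import *
to((.6785,-.165,.2,19),(.684,.157,.2,19),(.684,.157,.012,19))
s=camera('scene');im=s['image'][:,:,::-1]
cv2.imwrite('pics/s2.png',cv2.resize(im[115:275,145:305],None,fx=3.5,fy=3.5,interpolation=2))"
```

```text
t 3.78 p [ 678.5 -163.2  163.5] yaw 19.4 tilt 0.23 w 58.9 F 64.5
dx -1.7 dy -0.6 dz -36.5 twist 0.4
dx 302.7 dy 110.0 dz -0.0 twist 0.0
dx 0.0 dy 0.0 dz 188.0 twist 0.0
```

View pics/s2.png

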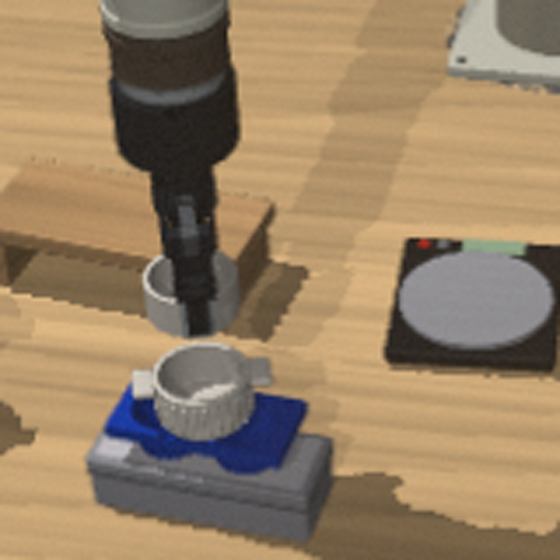

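The view shows the small ramekin held upright, its bottom level with the fingertips, with the large ramekin still on the mould. Carrying it to the saucer.

>>> carry_out([
  {"dx": 14,"dy": 5,"dz": 0,"twist": 0,"fingers": 1},
  {"dx": 42,"dy": 15,"dz": 0,"twist": 0,"fingers": 1},
  {"dx": 75,"dy": 27,"dz": 0,"twist": 0,"fingers": 1},
  {"dx": 110,"dy": 40,"dz": 0,"twist": 0,"fingers": 1},
  {"dx": 145,"dy": 53,"dz": 0,"twist": 0,"fingers": 1},
])

```text
clock: 4.25
eef_pos: [0.6806, -0.0071, 0.163]
tool_rot: [0.578, 0.816, -0.0, -0.001]
ft_force: [0.1, 1.0, 0.1]
grip_width: 0.059
grasp_force: 64.4
```

>>> carry_out([
  {"dx": 35,"dy": 13,"dz": 0,"twist": 0,"fingers": 1},
  {"dx": 70,"dy": 26,"dz": 0,"twist": 0,"fingers": 1},
  {"dx": 105,"dy": 39,"dz": 10,"twist": 0,"fingers": 1},
  {"dx": 135,"dy": 49,"dz": 25,"twist": 0,"fingers": 1},
  {"dx": 155,"dy": 56,"dz": 40,"twist": 0,"fingers": 1},
])

```text
clock: 4.67
eef_pos: [0.682, 0.1606, 0.1233]
tool_rot: [0.577, 0.817, 0.001, -0.0]
ft_force: [-0.4, -0.9, -0.8]
grip_width: 0.0594
grasp_force: 64.4
```

>>> carry_out([
  {"dx": 0,"dy": 0,"dz": 20,"twist": 0,"fingers": 1},
  {"dx": 0,"dy": 0,"dz": 40,"twist": 0,"fingers": 1},
  {"dx": 0,"dy": 0,"dz": 60,"twist": 0,"fingers": 1},
  {"dx": 0,"dy": 0,"dz": 75,"twist": 0,"fingers": 1},
  {"dx": 0,"dy": 0,"dz": 85,"twist": 0,"fingers": 1},
])

```text
clock: 5.08
eef_pos: [0.6804, 0.1564, 0.0356]
tool_rot: [0.578, 0.816, -0.002, -0.002]
ft_force: [-0.2, -0.5, -0.8]
grip_width: 0.0593
grasp_force: 64.5
```

```bash
python3 -c "
from h import *
to((.684,.157,.012,19))"
```

```text
t 5.08 p [680.4 156.4  35.6] yaw 19.4 tilt 0.32 w 59.3 F 64.5
dx -0.6 dy 3.6 dz 23.6 twist 0.4
```

>>> carry_out([
  {"dx": 0,"dy": 4,"dz": 8,"twist": 0,"fingers": 1},
  {"dx": 0,"dy": 4,"dz": 15,"twist": 0,"fingers": 1},
  {"dx": 0,"dy": 4,"dz": 20,"twist": 0,"fingers": 1},
  {"dx": 0,"dy": 4,"dz": 23,"twist": 0,"fingers": 1},
  {"dx": 0,"dy": 4,"dz": 25,"twist": 0,"fingers": 1},
])

```text
clock: 5.5
eef_pos: [0.6871, 0.1571, 0.0145]
tool_rot: [0.578, 0.816, 0.0, 0.0]
ft_force: [-0.4, 0.0, -0.6]
grip_width: 0.0592
grasp_force: 64.5
```

>>> carry_out([
  {"dx": 0,"dy": 0,"dz": 0,"twist": 0,"fingers": 1},
  {"dx": 0,"dy": 0,"dz": 0,"twist": 0,"fingers": 1},
  {"dx": 0,"dy": 0,"dz": 1,"twist": 0,"fingers": 1},
  {"dx": 0,"dy": 0,"dz": 1,"twist": 0,"fingers": 1},
  {"dx": 0,"dy": 0,"dz": 1,"twist": 0,"fingers": 1},
])

```text
clock: 5.92
eef_pos: [0.687, 0.1571, 0.0137]
tool_rot: [0.578, 0.816, 0.0, 0.0]
ft_force: [-0.5, -0.1, -1.6]
grip_width: 0.0591
grasp_force: 64.5
```

```bash
python3 -c "
from h import *
to((.684,.157,.011,19))"
```

```text
t 5.92 p [687.  157.1  13.7] yaw 19.4 tilt 0.04 w 59.1 F 64.5
dx 0.9 dy -2.9 dz 2.7 twist 0.4
```

>>> carry_out([
  {"dx": 0,"dy": -2,"dz": 0,"twist": 0,"fingers": 1},
  {"dx": 0,"dy": -2,"dz": 1,"twist": 0,"fingers": 1},
  {"dx": 0,"dy": -2,"dz": 2,"twist": 0,"fingers": 1},
  {"dx": 0,"dy": -2,"dz": 2,"twist": 0,"fingers": 1},
  {"dx": 0,"dy": -2,"dz": 2,"twist": 0,"fingers": 1},
])

```text
clock: 6.33
eef_pos: [0.6849, 0.1564, 0.0112]
tool_rot: [0.578, 0.816, -0.0, -0.0]
ft_force: [-0.5, 0.6, -1.1]
grip_width: 0.0592
grasp_force: 64.6
```

>>> carry_out([
  {"dx": 0,"dy": 0,"dz": 1,"twist": 0,"fingers": 1},
  {"dx": 0,"dy": 0,"dz": 1,"twist": 0,"fingers": 1},
  {"dx": 0,"dy": 0,"dz": 1,"twist": 0,"fingers": 1},
  {"dx": 0,"dy": 0,"dz": 1,"twist": 0,"fingers": 1},
  {"dx": 0,"dy": 0,"dz": 1,"twist": 0,"fingers": 1},
])

```text
clock: 6.75
eef_pos: [0.685, 0.1564, 0.0111]
tool_rot: [0.578, 0.816, 0.0, 0.0]
ft_force: [-3.0, -0.8, 5.6]
grip_width: 0.0589
grasp_force: 65.0
```

>>> carry_out([
  {"dx": 0,"dy": 0,"dz": -1,"twist": 0,"fingers": 1},
  {"dx": 0,"dy": 0,"dz": -1,"twist": 0,"fingers": -0.5},
  {"dx": 0,"dy": 0,"dz": -1,"twist": 0,"fingers": -0.7},
  {"dx": 0,"dy": 0,"dz": -1,"twist": 0,"fingers": -0.7},
  {"dx": 0,"dy": 0,"dz": -1,"twist": 0,"fingers": -0.7},
])

```text
clock: 7.17
eef_pos: [0.6849, 0.1564, 0.0109]
tool_rot: [0.578, 0.816, -0.0, -0.0]
ft_force: [-0.7, -0.6, 0.2]
grip_width: 0.0723
grasp_force: 0.0
```

```bash
python3 -c "
from h import *
to((.684,.157,.011,19)); print(bot.get_obs()['ft_force'])"
```

```text
t 7.17 p [684.9 156.4  10.9] yaw 19.4 tilt 0.01 w 72.3 F 0.0
dx 0.8 dy -0.7 dz -0.1 twist 0.4
[-0.65387274 -0.57348509  0.23156122]
```

>>> carry_out([
  {"dx": 0,"dy": 0,"dz": -5,"twist": 0,"fingers": -0.7},
  {"dx": 0,"dy": 0,"dz": -20,"twist": 0,"fingers": -0.7},
  {"dx": 0,"dy": 0,"dz": -60,"twist": 0,"fingers": -1},
  {"dx": 0,"dy": 0,"dz": -100,"twist": 0,"fingers": -1},
  {"dx": 0,"dy": 0,"dz": -135,"twist": 0,"fingers": -1},
])

```text
clock: 7.58
eef_pos: [0.685, 0.1564, 0.1487]
tool_rot: [0.578, 0.816, 0.0, 0.0]
ft_force: [0.8, -0.1, 0.8]
grip_width: 0.0855
grasp_force: 0.0
```

>>> carry_out([
  {"dx": -38,"dy": -13,"dz": 0,"twist": 0,"fingers": -1},
  {"dx": -76,"dy": -27,"dz": 0,"twist": 0,"fingers": -1},
  {"dx": -114,"dy": -40,"dz": 0,"twist": 0,"fingers": -1},
  {"dx": -150,"dy": -53,"dz": 0,"twist": 0,"fingers": -1},
  {"dx": -180,"dy": -63,"dz": 0,"twist": 0,"fingers": -1},
])

```text
clock: 8.0
eef_pos: [0.6849, -0.037, 0.147]
tool_rot: [0.579, 0.816, -0.0, 0.0]
ft_force: [0.6, 0.3, -0.4]
grip_width: 0.0852
grasp_force: 0.0
```

Run:
```python
from h import *
to((.6785,-.165,.085,19))
c=camera('top'); im=c['image'][:,:,::-1]
cv2.imwrite('pics/t2.png',np.hstack([cv2.resize(im[140:205,300:390],None,fx=4,fy=4,interpolation=2),cv2.resize(im[140:205,190:280],None,fx=4,fy=4,interpolation=2)]))
```

```text
t 8.0 p [684.9 -37.  147. ] yaw 19.3 tilt 0.05 w 85.2 F 0.0
dx -118.6 dy -48.3 dz 62.0 twist 0.3
```

View pics/t2.png

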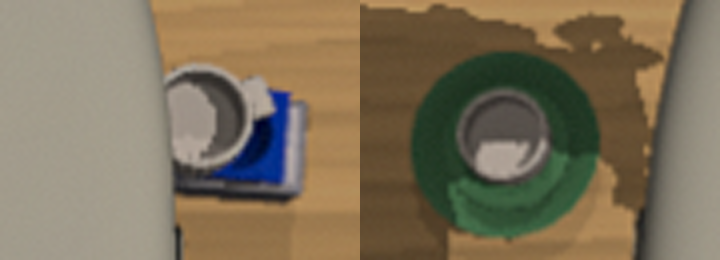

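The ramekin stands centred on the saucer, and the large ramekin is still in place on the mould. Going back to the stack with a wrist measurement.

>>> carry_out([
  {"dx": -35,"dy": -14,"dz": 0,"twist": 0,"fingers": -1},
  {"dx": -70,"dy": -28,"dz": 0,"twist": 0,"fingers": -1},
  {"dx": -100,"dy": -40,"dz": 0,"twist": 0,"fingers": -1},
  {"dx": -119,"dy": -47,"dz": 0,"twist": 0,"fingers": -1},
  {"dx": -119,"dy": -47,"dz": 0,"twist": 0,"fingers": -1},
])

```text
clock: 8.47
eef_pos: [0.6797, -0.1674, 0.1465]
tool_rot: [0.581, 0.814, -0.001, 0.001]
ft_force: [-0.6, 0.1, 0.0]
grip_width: 0.0854
grasp_force: 0.0
```

Run:
```python
from h import *
to((.6785,-.165,.085,19))
c=camera('wrist'); H=hsv(c); s,v=H[...,1].astype(int),H[...,2].astype(int)
g=blob((s<55)&(v>60),(190,120,365,335))
P=cast(c,g,.112)[:,:2]*1000; print(rect(P))
im=c['image'][:,:,::-1].copy(); cv2.drawContours(im,[g.reshape(-1,1,2)],-1,(0,0,255),1); cv2.imwrite('pics/w3.png',im)
```

```text
t 8.47 p [ 679.7 -167.4  146.5] yaw 19.0 tilt 0.11 w 85.4 F 0.0
dx 2.7 dy -0.4 dz 61.5 twist 0.0
[ 6.807260e+05 -1.571060e+05  6.507080e+04  1.015125e+05  8.140000e+01]
```

View pics/w3.png

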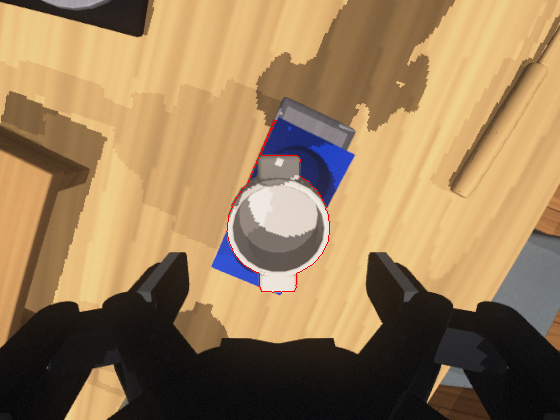

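The ramekin's rim is centred at (278,229) with its ears at (280,167) and (278,283), aligned square to the closing axis.

Run:
```python
from h import *
c=camera('wrist'); p=cast(c,[(278,229)],.112)[0]; print(p)
to((p[0],p[1],.082,19))
```

```text
[ 0.68002156 -0.16109239  0.112     ]
t 8.57 p [ 680.2 -163.   146.4] yaw 19.3 tilt 0.03 w 85.0 F 0.0
dx 1.8 dy 0.5 dz 64.4 twist 0.3
```

>>> carry_out([
  {"dx": 1,"dy": 0,"dz": 20,"twist": 0,"fingers": -1},
  {"dx": 1,"dy": 0,"dz": 40,"twist": 0,"fingers": -1},
  {"dx": 1,"dy": 0,"dz": 55,"twist": 0,"fingers": -1},
  {"dx": 1,"dy": 0,"dz": 64,"twist": 0,"fingers": -1},
  {"dx": 1,"dy": 0,"dz": 64,"twist": 0,"fingers": -0.6},
])

```text
clock: 8.98
eef_pos: [0.6785, -0.159, 0.0796]
tool_rot: [0.577, 0.817, -0.001, -0.002]
ft_force: [-0.1, -0.2, -0.3]
grip_width: 0.0756
grasp_force: 0.0
```

>>> carry_out([
  {"dx": 0,"dy": 0,"dz": 0,"twist": 0,"fingers": -0.4},
  {"dx": 0,"dy": 0,"dz": 0,"twist": 0,"fingers": 0},
  {"dx": 0,"dy": 0,"dz": 0,"twist": 0,"fingers": 1},
  {"dx": 0,"dy": 0,"dz": 0,"twist": 0,"fingers": 1},
  {"dx": 0,"dy": 0,"dz": 0,"twist": 0,"fingers": 1},
])

```text
clock: 9.4
eef_pos: [0.6802, -0.1613, 0.0828]
tool_rot: [0.578, 0.816, 0.0, 0.0]
ft_force: [0.4, 0.9, -2.6]
grip_width: 0.0654
grasp_force: 66.6
```

>>> carry_out([
  {"dx": 0,"dy": 0,"dz": -3,"twist": 0,"fingers": 1},
  {"dx": 0,"dy": 0,"dz": -8,"twist": 0,"fingers": 1},
  {"dx": 0,"dy": 0,"dz": -18,"twist": 0,"fingers": 1},
  {"dx": 0,"dy": 0,"dz": -35,"twist": 0,"fingers": 1},
  {"dx": 0,"dy": 0,"dz": -50,"twist": 0,"fingers": 1},
])

```text
clock: 9.82
eef_pos: [0.6799, -0.1613, 0.1337]
tool_rot: [0.578, 0.816, 0.0, 0.0]
ft_force: [0.3, -0.1, -2.6]
grip_width: 0.0652
grasp_force: 66.8
```

```bash
python3 -c "
from h import *
to((.4555,-.0142,.13,19),(.4555,-.0142,.036,19))"
```

```text
t 9.82 p [ 679.9 -161.3  133.7] yaw 19.4 tilt 0.0 w 65.2 F 66.8
dx 213.1 dy -163.0 dz 3.7 twist 0.4
dx 0.0 dy 0.0 dz 94.0 twist 0.0
```

>>> carry_out([
  {"dx": 12,"dy": -9,"dz": 0,"twist": 0,"fingers": 1},
  {"dx": 35,"dy": -27,"dz": 0,"twist": 0,"fingers": 1},
  {"dx": 60,"dy": -46,"dz": 0,"twist": 0,"fingers": 1},
  {"dx": 85,"dy": -65,"dz": 0,"twist": 0,"fingers": 1},
  {"dx": 110,"dy": -84,"dz": 0,"twist": 0,"fingers": 1},
])

```text
clock: 10.23
eef_pos: [0.5635, -0.0848, 0.1335]
tool_rot: [0.578, 0.816, 0.0, 0.001]
ft_force: [0.5, 0.8, -2.1]
grip_width: 0.0656
grasp_force: 67.0
```

>>> carry_out([
  {"dx": 25,"dy": -19,"dz": 0,"twist": 0,"fingers": 1},
  {"dx": 50,"dy": -38,"dz": 0,"twist": 0,"fingers": 1},
  {"dx": 75,"dy": -58,"dz": 0,"twist": 0,"fingers": 1},
  {"dx": 93,"dy": -71,"dz": 10,"twist": 0,"fingers": 1},
  {"dx": 103,"dy": -79,"dz": 25,"twist": 0,"fingers": 1},
])

```text
clock: 10.65
eef_pos: [0.455, -0.0131, 0.1097]
tool_rot: [0.578, 0.816, 0.001, 0.002]
ft_force: [0.8, 0.1, -1.7]
grip_width: 0.0653
grasp_force: 67.1
```

>>> carry_out([
  {"dx": 0,"dy": 0,"dz": 20,"twist": 0,"fingers": 1},
  {"dx": 0,"dy": 0,"dz": 40,"twist": 0,"fingers": 1},
  {"dx": 0,"dy": 0,"dz": 55,"twist": 0,"fingers": 1},
  {"dx": 0,"dy": 0,"dz": 63,"twist": 0,"fingers": 1},
  {"dx": 0,"dy": 0,"dz": 63,"twist": 0,"fingers": 1},
])

```text
clock: 11.07
eef_pos: [0.4548, -0.0143, 0.0437]
tool_rot: [0.578, 0.816, -0.001, -0.001]
ft_force: [0.1, -0.3, -2.0]
grip_width: 0.0651
grasp_force: 67.0
```

```bash
python3 -c "
from h import *
to((.4555,-.0142,.031,19))"
```

```text
t 11.07 p [454.8 -14.3  43.7] yaw 19.4 tilt 0.11 w 65.1 F 67.0
dx -0.2 dy 0.7 dz 12.7 twist 0.4
```

>>> carry_out([
  {"dx": 0,"dy": 0,"dz": 4,"twist": 0,"fingers": 1},
  {"dx": 0,"dy": 0,"dz": 8,"twist": 0,"fingers": 1},
  {"dx": 0,"dy": 0,"dz": 10,"twist": 0,"fingers": 1},
  {"dx": 0,"dy": 0,"dz": 11,"twist": 0,"fingers": 1},
  {"dx": 0,"dy": 0,"dz": 11,"twist": 0,"fingers": 1},
])

```text
clock: 11.48
eef_pos: [0.4557, -0.0144, 0.0335]
tool_rot: [0.578, 0.816, 0.0, 0.0]
ft_force: [0.2, 0.8, -1.6]
grip_width: 0.0653
grasp_force: 67.1
```

>>> carry_out([
  {"dx": 0,"dy": 0,"dz": 1,"twist": 0,"fingers": 1},
  {"dx": 0,"dy": 0,"dz": 1,"twist": 0,"fingers": 1},
  {"dx": 0,"dy": 0,"dz": 2,"twist": 0,"fingers": 1},
  {"dx": 0,"dy": 0,"dz": 2,"twist": 0,"fingers": 1},
  {"dx": 0,"dy": 0,"dz": 2,"twist": 0,"fingers": 1},
])

```text
clock: 11.9
eef_pos: [0.4555, -0.0143, 0.0313]
tool_rot: [0.578, 0.816, -0.0, -0.0]
ft_force: [1.3, 0.3, -1.8]
grip_width: 0.0653
grasp_force: 67.1
```

>>> carry_out([
  {"dx": 0,"dy": 0,"dz": 0.5,"twist": 0,"fingers": 1},
  {"dx": 0,"dy": 0,"dz": 1,"twist": 0,"fingers": 1},
  {"dx": 0,"dy": 0,"dz": 1,"twist": 0,"fingers": 1},
  {"dx": 0,"dy": 0,"dz": 1,"twist": 0,"fingers": 1},
  {"dx": 0,"dy": 0,"dz": 1,"twist": 0,"fingers": 1},
])

```text
clock: 12.32
eef_pos: [0.4556, -0.0143, 0.0303]
tool_rot: [0.578, 0.816, -0.0, -0.0]
ft_force: [-0.3, -0.7, -2.0]
grip_width: 0.0649
grasp_force: 67.1
```

>>> carry_out([
  {"dx": 0,"dy": 0,"dz": 0,"twist": 0,"fingers": -0.6},
  {"dx": 0,"dy": 0,"dz": 0,"twist": 0,"fingers": -0.8},
  {"dx": 0,"dy": 0,"dz": 0,"twist": 0,"fingers": -1},
  {"dx": 0,"dy": 0,"dz": 0,"twist": 0,"fingers": -1},
  {"dx": 0,"dy": 0,"dz": 0,"twist": 0,"fingers": -1},
])

```text
clock: 12.73
eef_pos: [0.4557, -0.0143, 0.0305]
tool_rot: [0.578, 0.816, 0.0, 0.0]
ft_force: [-0.1, -0.2, 1.3]
grip_width: 0.0855
grasp_force: 0.0
```

>>> carry_out([
  {"dx": 0,"dy": 0,"dz": -8,"twist": 0,"fingers": -1},
  {"dx": 0,"dy": 0,"dz": -25,"twist": 0,"fingers": -1},
  {"dx": 0,"dy": 0,"dz": -50,"twist": 0,"fingers": -1},
  {"dx": 0,"dy": 0,"dz": -75,"twist": 0,"fingers": -1},
  {"dx": 0,"dy": 0,"dz": -100,"twist": 0,"fingers": -1},
])

```text
clock: 13.15
eef_pos: [0.4552, -0.0143, 0.1319]
tool_rot: [0.578, 0.816, -0.0, -0.0]
ft_force: [0.6, 0.4, -0.7]
grip_width: 0.0854
grasp_force: 0.0
```

Run:
```python
from h import *
c=camera('top'); H=hsv(c); h,s,v=[H[...,i].astype(int) for i in range(3)]
g=blob((h>105)&(h<130)&(s>150)&(v>40),(300,140,390,200)); P=cast(c,g,.076); r=rect(P); print("mould",r)
im=c['image'][:,:,::-1]
cv2.imwrite('pics/t3.png',np.hstack([cv2.resize(im[140:205,300:390],None,fx=4,fy=4,interpolation=2),cv2.resize(im[225:290,245:335],None,fx=4,fy=4,interpolation=2)]))
to((r[0]/1e3,r[1]/1e3,.13,r[4]-90))
```

```text
mould [ 678.2 -163.9   59.6  122.3   84.3]
t 13.2 p [458.7 -14.4 136.9] yaw 19.4 tilt 0.5 w 85.4 F 0.0
dx -213.8 dy 157.6 dz 6.9 twist 25.1
```

View pics/t3.png

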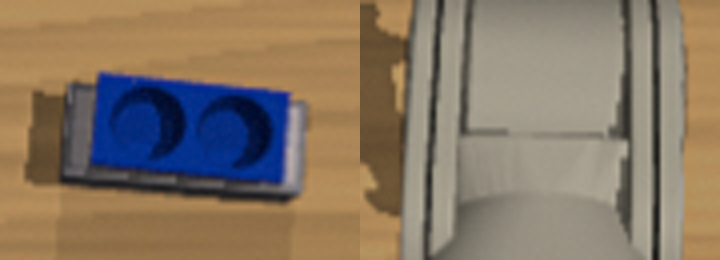

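The mould is alone on the tin, uncovered, with centre (0.678,-0.164). Moving over it.

>>> carry_out([
  {"dx": -21,"dy": 16,"dz": 0,"twist": 5,"fingers": -1},
  {"dx": -43,"dy": 32,"dz": 0,"twist": 10,"fingers": -1},
  {"dx": -65,"dy": 48,"dz": 0,"twist": 15,"fingers": -1},
  {"dx": -86,"dy": 64,"dz": 0,"twist": 20,"fingers": -1},
  {"dx": -107,"dy": 80,"dz": 0,"twist": 25,"fingers": -1},
])

```text
clock: 13.62
eef_pos: [0.5675, -0.0895, 0.1309]
tool_rot: [0.742, 0.67, 0.0, 0.0]
ft_force: [-0.8, 0.2, -0.3]
grip_width: 0.0852
grasp_force: 0.0
```

>>> carry_out([
  {"dx": -17,"dy": 32,"dz": 0,"twist": 0,"fingers": -1},
  {"dx": -34,"dy": 64,"dz": 0,"twist": 0,"fingers": -1},
  {"dx": -50,"dy": 94,"dz": 0,"twist": 0,"fingers": -1},
  {"dx": -63,"dy": 118,"dz": 0,"twist": 0,"fingers": -1},
  {"dx": -63,"dy": 118,"dz": 0,"twist": 0,"fingers": -1},
])

```text
clock: 14.03
eef_pos: [0.6809, -0.1663, 0.1285]
tool_rot: [0.742, 0.67, 0.0, 0.001]
ft_force: [0.1, 0.8, 0.3]
grip_width: 0.0854
grasp_force: 0.0
```

Run:
```python
from h import *
c=camera('wrist'); H=hsv(c); h,s,v=[H[...,i].astype(int) for i in range(3)]
g=blob((h>105)&(h<130)&(s>150)&(v>40)); P=cast(c,g,.076); r=rect(P); print("mould",r)
to((r[0]/1e3,r[1]/1e3,.052,r[4]-90))
im=c['image'][:,:,::-1].copy(); cv2.drawContours(im,[g.reshape(-1,1,2)],-1,(0,0,255),1); cv2.imwrite('pics/w4.png',im)
s=camera('scene')['image'][:,:,::-1]; cv2.imwrite('pics/s4.png',np.hstack([cv2.resize(im,(420,315)),cv2.resize(s[150:290,230:380],(337,315))]))
```

```text
mould [ 680.7 -164.2   59.2  122.9   83.9]
t 14.08 p [ 678.9 -164.6  128.7] yaw -5.7 tilt 0.04 w 85.2 F 0.0
dx 0.6 dy 1.8 dz 76.7 twist 0.4
```

View pics/s4.png

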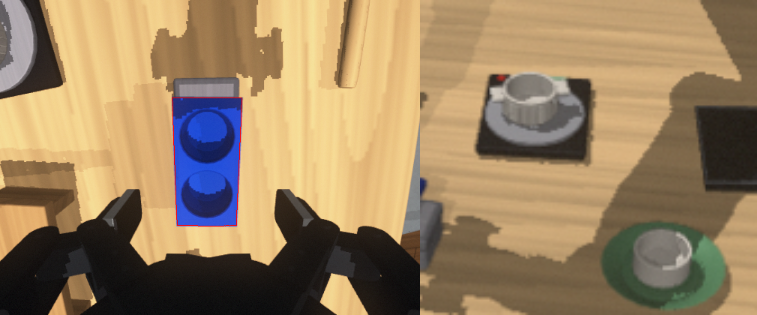

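The mould is centred between the fingers (x≈208 in the left panel). Both ramekins stand centred on the scale plate and saucer. Descending on the mould.

>>> carry_out([
  {"dx": 0,"dy": 1,"dz": 25,"twist": 0,"fingers": -1},
  {"dx": 0,"dy": 1,"dz": 50,"twist": 0,"fingers": -1},
  {"dx": 0,"dy": 1,"dz": 68,"twist": 0,"fingers": -1},
  {"dx": 0,"dy": 1,"dz": 76,"twist": 0,"fingers": -1},
  {"dx": 0,"dy": 1,"dz": 76,"twist": 0,"fingers": -0.6},
])

```text
clock: 14.55
eef_pos: [0.6761, -0.1618, 0.0523]
tool_rot: [0.741, 0.672, -0.001, -0.002]
ft_force: [0.2, 0.1, 0.0]
grip_width: 0.0753
grasp_force: 0.0
```

>>> carry_out([
  {"dx": 0,"dy": 0,"dz": 0,"twist": 0,"fingers": -0.4},
  {"dx": 0,"dy": 0,"dz": 0,"twist": 0,"fingers": 0},
  {"dx": 0,"dy": 0,"dz": 0,"twist": 0,"fingers": 1},
  {"dx": 0,"dy": 0,"dz": 0,"twist": 0,"fingers": 1},
  {"dx": 0,"dy": 0,"dz": 0,"twist": 0,"fingers": 1},
])

```text
clock: 14.97
eef_pos: [0.6798, -0.1632, 0.0564]
tool_rot: [0.741, 0.672, 0.001, 0.001]
ft_force: [-1.2, 0.6, 5.0]
grip_width: 0.0587
grasp_force: 66.0
```

>>> carry_out([
  {"dx": 0,"dy": 0,"dz": -3,"twist": 0,"fingers": 1},
  {"dx": 0,"dy": 0,"dz": -8,"twist": 0,"fingers": 1},
  {"dx": 0,"dy": 0,"dz": -18,"twist": 0,"fingers": 1},
  {"dx": 0,"dy": 0,"dz": -35,"twist": 0,"fingers": 1},
  {"dx": 0,"dy": 0,"dz": -55,"twist": 0,"fingers": 1},
])

```text
clock: 15.38
eef_pos: [0.6776, -0.1629, 0.1087]
tool_rot: [0.741, 0.671, -0.001, -0.001]
ft_force: [0.2, -0.5, -1.1]
grip_width: 0.0584
grasp_force: 65.3
```

```bash
python3 -c "
from h import *
to((.66,.04,.14,0),(.4604,.287,.14,6.7))"
```

```text
t 15.38 p [ 677.6 -162.9  108.7] yaw -5.6 tilt 0.2 w 58.4 F 65.3
dx 200.2 dy -37.4 dz -31.3 twist -5.6
dx 247.0 dy -199.6 dz -0.0 twist -6.7
```

>>> carry_out([
  {"dx": 14,"dy": -8,"dz": 0,"twist": -1,"fingers": 1},
  {"dx": 40,"dy": -24,"dz": 0,"twist": -3,"fingers": 1},
  {"dx": 68,"dy": -41,"dz": 0,"twist": -6,"fingers": 1},
  {"dx": 98,"dy": -60,"dz": 0,"twist": -9,"fingers": 1},
  {"dx": 128,"dy": -78,"dz": 0,"twist": -12,"fingers": 1},
])

```text
clock: 15.8
eef_pos: [0.6129, -0.0272, 0.1099]
tool_rot: [0.666, 0.746, 0.0, 0.0]
ft_force: [0.3, 0.8, -0.4]
grip_width: 0.0588
grasp_force: 65.4
```

>>> carry_out([
  {"dx": 33,"dy": -11,"dz": 0,"twist": 0,"fingers": 1},
  {"dx": 66,"dy": -23,"dz": 0,"twist": 0,"fingers": 1},
  {"dx": 99,"dy": -34,"dz": 0,"twist": 0,"fingers": 1},
  {"dx": 132,"dy": -46,"dz": 0,"twist": 0,"fingers": 1},
  {"dx": 160,"dy": -56,"dz": 0,"twist": 0,"fingers": 1},
])

```text
clock: 16.22
eef_pos: [0.5392, 0.1266, 0.1101]
tool_rot: [0.667, 0.745, 0.0, -0.0]
ft_force: [0.4, -0.0, -1.8]
grip_width: 0.0587
grasp_force: 65.4
```

```bash
python3 -c "
from h import *
to((.4604,.287,.12,6.7),(.4604,.287,.0134,6.7))
c=camera('top');H=hsv(c); h,s,v=[H[...,i].astype(int) for i in range(3)]
im=c['image'][:,:,::-1]
c=camera('scene')['image'][:,:,::-1]; cv2.imwrite('pics/s5.png',cv2.resize(c[60:300,240:500],(650,600)))
"
```

```text
t 16.22 p [539.2 126.6 110.1] yaw 6.4 tilt 0.03 w 58.7 F 65.4
dx 168.2 dy -60.4 dz -9.9 twist -0.3
dx 0.0 dy 0.0 dz 106.6 twist 0.0
```

View pics/s5.png

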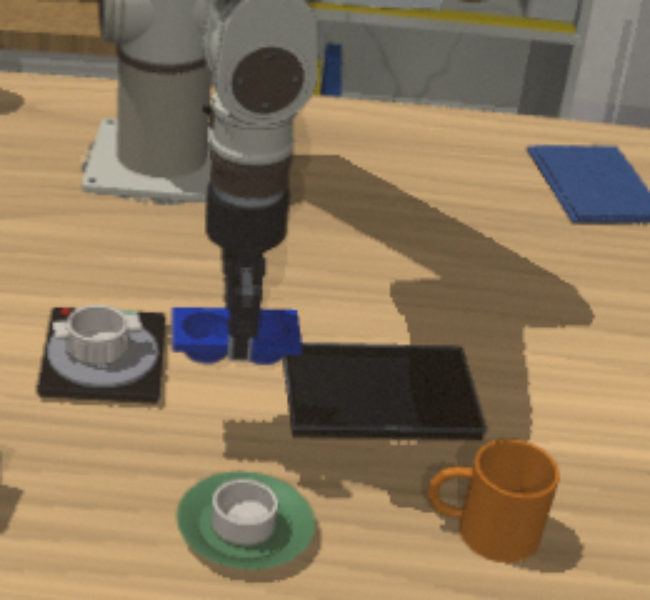

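The mould hangs level and centred in the gripper, and the sheet ahead is empty. Continuing.

>>> carry_out([
  {"dx": 35,"dy": -13,"dz": 0,"twist": 0,"fingers": 1},
  {"dx": 75,"dy": -27,"dz": 0,"twist": 0,"fingers": 1},
  {"dx": 112,"dy": -40,"dz": 0,"twist": 0,"fingers": 1},
  {"dx": 145,"dy": -52,"dz": 0,"twist": 0,"fingers": 1},
  {"dx": 168,"dy": -60,"dz": 0,"twist": 0,"fingers": 1},
])

```text
clock: 16.73
eef_pos: [0.4612, 0.2873, 0.11]
tool_rot: [0.666, 0.746, 0.001, -0.0]
ft_force: [0.2, -1.1, -0.3]
grip_width: 0.0582
grasp_force: 65.4
```

>>> carry_out([
  {"dx": 0,"dy": 0,"dz": 15,"twist": 0,"fingers": 1},
  {"dx": 0,"dy": 0,"dz": 35,"twist": 0,"fingers": 1},
  {"dx": 0,"dy": 0,"dz": 55,"twist": 0,"fingers": 1},
  {"dx": 0,"dy": 0,"dz": 72,"twist": 0,"fingers": 1},
  {"dx": 0,"dy": 0,"dz": 80,"twist": 0,"fingers": 1},
])

```text
clock: 17.15
eef_pos: [0.4613, 0.2841, 0.0275]
tool_rot: [0.667, 0.745, -0.002, -0.0]
ft_force: [0.1, -0.5, -1.5]
grip_width: 0.0587
grasp_force: 65.3
```

>>> carry_out([
  {"dx": 0,"dy": 0,"dz": 4,"twist": 0,"fingers": 1},
  {"dx": 0,"dy": 0,"dz": 8,"twist": 0,"fingers": 1},
  {"dx": 0,"dy": 0,"dz": 11,"twist": 0,"fingers": 1},
  {"dx": 0,"dy": 0,"dz": 13,"twist": 0,"fingers": 1},
  {"dx": 0,"dy": 0,"dz": 13,"twist": 0,"fingers": 1},
])

```text
clock: 17.57
eef_pos: [0.4624, 0.2852, 0.0167]
tool_rot: [0.667, 0.745, 0.0, 0.0]
ft_force: [0.2, 0.1, -1.1]
grip_width: 0.0584
grasp_force: 65.3
```

```bash
python3 -c "
from h import *
to((.4604,.287,.0134,6.7))"
```

```text
t 17.57 p [462.4 285.2  16.7] yaw 6.4 tilt 0.05 w 58.4 F 65.3
dx 2.1 dy -1.8 dz 3.3 twist -0.3
```

>>> carry_out([
  {"dx": 2,"dy": -2,"dz": 0,"twist": 0,"fingers": 1},
  {"dx": 2,"dy": -2,"dz": 1,"twist": 0,"fingers": 1},
  {"dx": 2,"dy": -2,"dz": 2,"twist": 0,"fingers": 1},
  {"dx": 2,"dy": -2,"dz": 3,"twist": 0,"fingers": 1},
  {"dx": 2,"dy": -2,"dz": 3,"twist": 0,"fingers": 1},
])

```text
clock: 17.98
eef_pos: [0.4599, 0.287, 0.0133]
tool_rot: [0.667, 0.745, 0.0, 0.0]
ft_force: [-0.1, -0.7, -0.8]
grip_width: 0.0588
grasp_force: 65.3
```

>>> carry_out([
  {"dx": 0,"dy": 0,"dz": 0.5,"twist": 0,"fingers": 1},
  {"dx": 0,"dy": 0,"dz": 1,"twist": 0,"fingers": 1},
  {"dx": 0,"dy": 0,"dz": 1,"twist": 0,"fingers": 1},
  {"dx": 0,"dy": 0,"dz": 1,"twist": 0,"fingers": 1},
  {"dx": 0,"dy": 0,"dz": 1,"twist": 0,"fingers": 1},
])

```text
clock: 18.4
eef_pos: [0.4599, 0.2869, 0.0132]
tool_rot: [0.667, 0.745, 0.0, 0.0]
ft_force: [-1.9, -0.5, 6.1]
grip_width: 0.0586
grasp_force: 66.1
```

Contact. Release, rise, and check the mould and the tin.

>>> carry_out([
  {"dx": 0,"dy": 0,"dz": -1,"twist": 0,"fingers": 1},
  {"dx": 0,"dy": 0,"dz": -1,"twist": 0,"fingers": -0.5},
  {"dx": 0,"dy": 0,"dz": -1,"twist": 0,"fingers": -0.7},
  {"dx": 0,"dy": 0,"dz": -1,"twist": 0,"fingers": -0.7},
  {"dx": 0,"dy": 0,"dz": -1,"twist": 0,"fingers": -0.7},
])

```text
clock: 18.82
eef_pos: [0.4599, 0.2868, 0.0132]
tool_rot: [0.667, 0.745, -0.0, -0.0]
ft_force: [0.3, 0.0, 0.2]
grip_width: 0.0728
grasp_force: 0.0
```

>>> carry_out([
  {"dx": 0,"dy": 0,"dz": -6,"twist": 0,"fingers": -0.7},
  {"dx": 0,"dy": 0,"dz": -20,"twist": 0,"fingers": -0.7},
  {"dx": 0,"dy": 0,"dz": -50,"twist": 0,"fingers": -1},
  {"dx": 0,"dy": 0,"dz": -85,"twist": 0,"fingers": -1},
  {"dx": 0,"dy": 0,"dz": -120,"twist": 0,"fingers": -1},
])

```text
clock: 19.23
eef_pos: [0.4591, 0.2864, 0.1343]
tool_rot: [0.667, 0.745, -0.001, -0.0]
ft_force: [0.3, 0.2, 0.5]
grip_width: 0.0853
grasp_force: 0.0
```

Run:
```python
from h import *
c=camera('wrist'); H=hsv(c); h,s,v=[H[...,i].astype(int) for i in range(3)]
g=blob((h>105)&(h<130)&(s>150)&(v>40)); print("mould",rect(cast(c,g,.033)))
c=camera('top'); H=hsv(c); h,s,v=[H[...,i].astype(int) for i in range(3)]
m=(s<70)|(v<55)|((h>95)&(h<135))
g=blob(m,(305,150,390,200)); r=rect(cast(c,g,.046)); print("tin",r)
im=c['image'][:,:,::-1].copy(); cv2.drawContours(im,[g.reshape(-1,1,2)],-1,(0,0,255),1)
cv2.imwrite('pics/t6.png',cv2.resize(im[145:205,305:385],None,fx=10,fy=10,interpolation=2))
to((.6785,-.165,.14,-5))
```

```text
mould [460.8 285.9  60.6 124.   96.2]
tin [ 676.2 -164.6   69.   159.8   85.1]
t 19.33 p [463.7 289.3 140.3] yaw 6.4 tilt 0.74 w 85.6 F 0.0
dx -475.3 dy 163.1 dz 0.3 twist 11.4
```

View pics/t6.png

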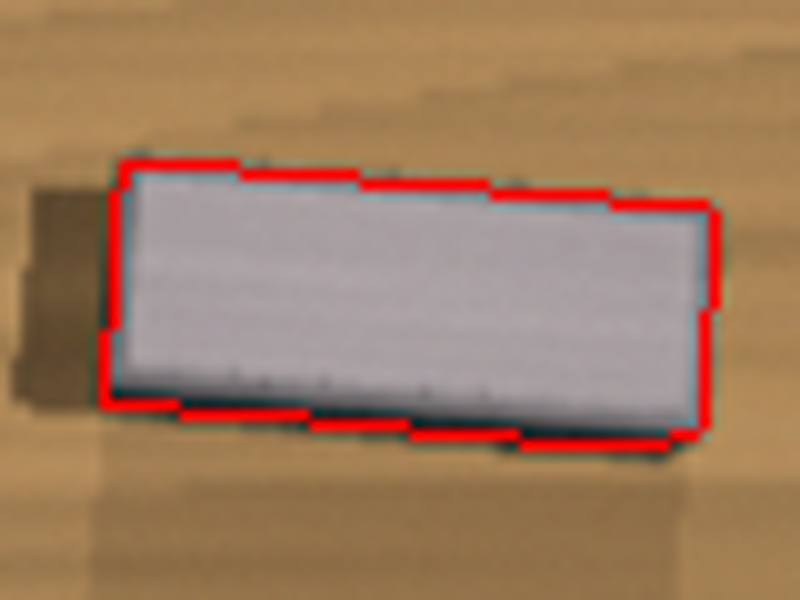

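The tin is uncovered at (0.679,-0.165), yaw -5°. The mould is well placed at (0.461,0.286). Travelling to the tin.

>>> carry_out([
  {"dx": -36,"dy": 13,"dz": 0,"twist": 2,"fingers": -1},
  {"dx": -72,"dy": 26,"dz": 0,"twist": 5,"fingers": -1},
  {"dx": -108,"dy": 39,"dz": 0,"twist": 8,"fingers": -1},
  {"dx": -144,"dy": 52,"dz": 0,"twist": 11,"fingers": -1},
  {"dx": -180,"dy": 65,"dz": 0,"twist": 11,"fingers": -1},
])

```text
clock: 19.75
eef_pos: [0.5446, 0.1136, 0.1332]
tool_rot: [0.736, 0.678, -0.0, -0.0]
ft_force: [1.0, -0.6, 0.5]
grip_width: 0.0854
grasp_force: 0.0
```

```bash
python3 -c "
from h import *
to((.679,-.165,.14,-5))"
```

```text
t 19.75 p [544.6 113.6 133.2] yaw -4.7 tilt 0.01 w 85.4 F 0.0
dx -266.7 dy 156.7 dz -6.8 twist 0.3
```

>>> carry_out([
  {"dx": -33,"dy": 19,"dz": 0,"twist": 0,"fingers": -1},
  {"dx": -66,"dy": 38,"dz": 0,"twist": 0,"fingers": -1},
  {"dx": -99,"dy": 58,"dz": 0,"twist": 0,"fingers": -1},
  {"dx": -132,"dy": 77,"dz": 0,"twist": 0,"fingers": -1},
  {"dx": -165,"dy": 97,"dz": 0,"twist": 0,"fingers": -1},
])

```text
clock: 20.17
eef_pos: [0.6279, -0.059, 0.133]
tool_rot: [0.735, 0.678, -0.0, -0.0]
ft_force: [0.7, 0.2, 0.3]
grip_width: 0.0852
grasp_force: 0.0
```

>>> carry_out([
  {"dx": -33,"dy": 19,"dz": 0,"twist": 0,"fingers": -1},
  {"dx": -66,"dy": 38,"dz": 0,"twist": 0,"fingers": -1},
  {"dx": -90,"dy": 53,"dz": 0,"twist": 0,"fingers": -1},
  {"dx": -102,"dy": 60,"dz": 0,"twist": 0,"fingers": -1},
  {"dx": -102,"dy": 60,"dz": 0,"twist": 0,"fingers": -1},
])

```text
clock: 20.58
eef_pos: [0.6798, -0.1676, 0.132]
tool_rot: [0.737, 0.676, -0.0, 0.0]
ft_force: [0.2, 0.6, -0.5]
grip_width: 0.0853
grasp_force: 0.0
```

Run:
```python
from h import *
c=camera('wrist'); H=hsv(c); h,s,v=[H[...,i].astype(int) for i in range(3)]
g=blob((s<60)&(v>70),(180,90,370,330)); r=rect(cast(c,g,.046)); print("tin",r)
to((.679,-.165,.014,-5),(.437,-.2985,.14,-7.7))
im=c['image'][:,:,::-1].copy(); cv2.drawContours(im,[g.reshape(-1,1,2)],-1,(0,0,255),1); cv2.imwrite('pics/w7.png',im)
```

```text
tin [ 681.3 -164.2   62.6  157.7   85.1]
t 20.63 p [ 679.1 -165.4  132.1] yaw -4.8 tilt 0.07 w 85.3 F 0.0
dx 0.4 dy -0.1 dz 118.1 twist 0.2
dx -154.1 dy -229.4 dz -126.0 twist 2.7
```

>>> carry_out([
  {"dx": 1,"dy": 1,"dz": 30,"twist": 0,"fingers": -1},
  {"dx": 1,"dy": 1,"dz": 65,"twist": 0,"fingers": -1},
  {"dx": 1,"dy": 1,"dz": 92,"twist": 0,"fingers": -1},
  {"dx": 1,"dy": 1,"dz": 110,"twist": 0,"fingers": -1},
  {"dx": 1,"dy": 1,"dz": 117,"twist": 0,"fingers": -1},
])

```text
clock: 21.05
eef_pos: [0.6769, -0.1603, 0.0119]
tool_rot: [0.735, 0.679, -0.002, -0.003]
ft_force: [-0.1, 0.5, -1.0]
grip_width: 0.0853
grasp_force: 0.0
```

>>> carry_out([
  {"dx": 0,"dy": 0,"dz": 0,"twist": 0,"fingers": -0.6},
  {"dx": 0,"dy": 0,"dz": 0,"twist": 0,"fingers": -0.4},
  {"dx": 0,"dy": 0,"dz": 0,"twist": 0,"fingers": 0},
  {"dx": 0,"dy": 0,"dz": 0,"twist": 0,"fingers": 1},
  {"dx": 0,"dy": 0,"dz": 0,"twist": 0,"fingers": 1},
])

```text
clock: 21.47
eef_pos: [0.6812, -0.1629, 0.0178]
tool_rot: [0.735, 0.678, 0.001, 0.001]
ft_force: [-0.4, -0.4, -2.3]
grip_width: 0.0631
grasp_force: 67.5
```

>>> carry_out([
  {"dx": 0,"dy": 0,"dz": 0,"twist": 0,"fingers": 1},
  {"dx": 0,"dy": 0,"dz": -4,"twist": 0,"fingers": 1},
  {"dx": 0,"dy": 0,"dz": -12,"twist": 0,"fingers": 1},
  {"dx": 0,"dy": 0,"dz": -30,"twist": 0,"fingers": 1},
  {"dx": 0,"dy": 0,"dz": -55,"twist": 0,"fingers": 1},
])

```text
clock: 21.88
eef_pos: [0.6783, -0.1624, 0.0695]
tool_rot: [0.735, 0.678, -0.002, -0.002]
ft_force: [0.4, -0.6, -2.6]
grip_width: 0.0631
grasp_force: 67.6
```

>>> carry_out([
  {"dx": 0,"dy": 0,"dz": -25,"twist": 0,"fingers": 1},
  {"dx": 0,"dy": 0,"dz": -45,"twist": 0,"fingers": 1},
  {"dx": 0,"dy": 0,"dz": -55,"twist": 0,"fingers": 1},
  {"dx": 0,"dy": 0,"dz": -60,"twist": 0,"fingers": 1},
  {"dx": 0,"dy": 0,"dz": -60,"twist": 0,"fingers": 1},
])

```text
clock: 22.3
eef_pos: [0.681, -0.163, 0.1327]
tool_rot: [0.735, 0.678, 0.001, 0.001]
ft_force: [0.5, 0.1, -2.0]
grip_width: 0.063
grasp_force: 67.7
```

Run:
```python
from h import *
to((.437,-.2985,.13,-7.7),(.437,-.2985,.075,-7.7))
```

```text
t 22.3 p [ 681.  -163.   132.7] yaw -4.6 tilt 0.13 w 63.0 F 67.7
dx -154.8 dy -232.2 dz 2.7 twist 3.1
dx 0.0 dy 0.0 dz 55.0 twist 0.0
```

>>> carry_out([
  {"dx": -7,"dy": -10,"dz": 0,"twist": 0,"fingers": 1},
  {"dx": -20,"dy": -30,"dz": 0,"twist": 1,"fingers": 1},
  {"dx": -36,"dy": -55,"dz": 0,"twist": 2,"fingers": 1},
  {"dx": -53,"dy": -80,"dz": 0,"twist": 3,"fingers": 1},
  {"dx": -70,"dy": -105,"dz": 0,"twist": 3,"fingers": 1},
])

```text
clock: 22.72
eef_pos: [0.5676, -0.2237, 0.1289]
tool_rot: [0.753, 0.659, -0.001, -0.002]
ft_force: [-0.7, -1.0, -2.5]
grip_width: 0.0629
grasp_force: 67.6
```

>>> carry_out([
  {"dx": -17,"dy": -26,"dz": 0,"twist": 0,"fingers": 1},
  {"dx": -34,"dy": -52,"dz": 0,"twist": 0,"fingers": 1},
  {"dx": -50,"dy": -78,"dz": 0,"twist": 0,"fingers": 1},
  {"dx": -64,"dy": -100,"dz": 0,"twist": 0,"fingers": 1},
  {"dx": -72,"dy": -115,"dz": 0,"twist": 0,"fingers": 1},
])

```text
clock: 23.13
eef_pos: [0.4427, -0.2802, 0.1294]
tool_rot: [0.753, 0.658, -0.001, -0.002]
ft_force: [0.9, 0.7, -2.0]
grip_width: 0.0628
grasp_force: 67.6
```

Run:
```python
from h import *
to((.437,-.2985,.08,-7.7))
```

```text
t 23.13 p [ 442.7 -280.2  129.4] yaw -7.7 tilt 0.27 w 62.8 F 67.6
dx -18.9 dy -3.2 dz 49.4 twist -0.0
```

>>> carry_out([
  {"dx": -8,"dy": -1,"dz": 0,"twist": 0,"fingers": 1},
  {"dx": -15,"dy": -3,"dz": 8,"twist": 0,"fingers": 1},
  {"dx": -18,"dy": -3,"dz": 20,"twist": 0,"fingers": 1},
  {"dx": -18,"dy": -3,"dz": 32,"twist": 0,"fingers": 1},
  {"dx": -18,"dy": -3,"dz": 40,"twist": 0,"fingers": 1},
])

```text
clock: 23.55
eef_pos: [0.4412, -0.2974, 0.0889]
tool_rot: [0.753, 0.659, -0.0, -0.001]
ft_force: [-0.1, 0.9, -2.1]
grip_width: 0.0627
grasp_force: 67.6
```

>>> carry_out([
  {"dx": 0,"dy": 0,"dz": 3,"twist": 0,"fingers": 1},
  {"dx": 0,"dy": 0,"dz": 6,"twist": 0,"fingers": 1},
  {"dx": 0,"dy": 0,"dz": 8,"twist": 0,"fingers": 1},
  {"dx": 0,"dy": 0,"dz": 9,"twist": 0,"fingers": 1},
  {"dx": 0,"dy": 0,"dz": 9,"twist": 0,"fingers": 1},
])

```text
clock: 23.97
eef_pos: [0.4415, -0.2976, 0.0824]
tool_rot: [0.753, 0.659, 0.0, 0.0]
ft_force: [0.4, -0.5, -1.6]
grip_width: 0.0629
grasp_force: 67.6
```

Run:
```python
from h import *
to((.437,-.2985,.076,-7.7))
im=camera('scene')['image'][:,:,::-1]; cv2.imwrite('pics/s8.png',cv2.resize(im[80:260,80:280],None,fx=3,fy=3,interpolation=2))
```

```text
t 23.97 p [ 441.5 -297.6   82.4] yaw -7.6 tilt 0.03 w 62.9 F 67.6
dx -1.5 dy -4.3 dz 6.4 twist 0.1
```

View pics/s8.png

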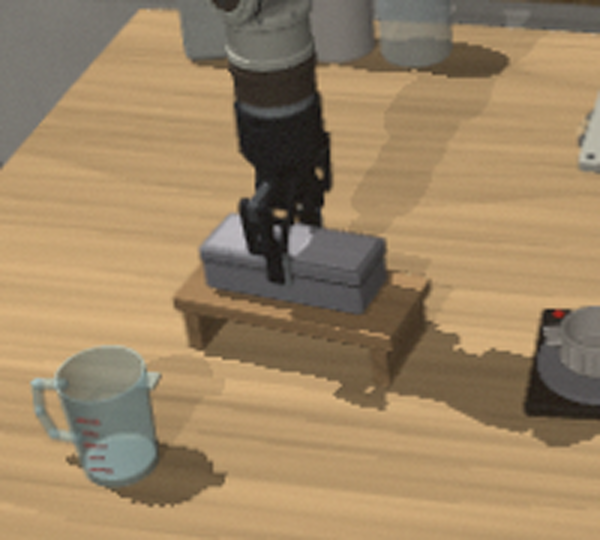

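The tin is just above the board, level and lengthwise with it, and the jug is untouched. Lowering the last few millimetres.

>>> carry_out([
  {"dx": -1,"dy": -4,"dz": 1,"twist": 0,"fingers": 1},
  {"dx": -1,"dy": -4,"dz": 3,"twist": 0,"fingers": 1},
  {"dx": -1,"dy": -4,"dz": 4,"twist": 0,"fingers": 1},
  {"dx": -1,"dy": -4,"dz": 5,"twist": 0,"fingers": 1},
  {"dx": -1,"dy": -4,"dz": 5,"twist": 0,"fingers": 1},
])

```text
clock: 24.43
eef_pos: [0.437, -0.2981, 0.0774]
tool_rot: [0.753, 0.658, 0.0, 0.0]
ft_force: [-0.7, 0.8, -0.6]
grip_width: 0.0625
grasp_force: 67.6
```

>>> carry_out([
  {"dx": 0,"dy": 0,"dz": 0.5,"twist": 0,"fingers": 1},
  {"dx": 0,"dy": 0,"dz": 1,"twist": 0,"fingers": 1},
  {"dx": 0,"dy": 0,"dz": 1,"twist": 0,"fingers": 1},
  {"dx": 0,"dy": 0,"dz": 1,"twist": 0,"fingers": 1},
  {"dx": 0,"dy": 0,"dz": 1,"twist": 0,"fingers": 1},
])

```text
clock: 24.85
eef_pos: [0.437, -0.2981, 0.0774]
tool_rot: [0.753, 0.658, -0.0, 0.0]
ft_force: [-2.9, 2.2, 5.4]
grip_width: 0.063
grasp_force: 68.5
```

Contact: releasing, then retreating upward.

>>> carry_out([
  {"dx": 0,"dy": 0,"dz": -1,"twist": 0,"fingers": 1},
  {"dx": 0,"dy": 0,"dz": -1,"twist": 0,"fingers": -0.6},
  {"dx": 0,"dy": 0,"dz": -1,"twist": 0,"fingers": -0.8},
  {"dx": 0,"dy": 0,"dz": -1,"twist": 0,"fingers": -1},
  {"dx": 0,"dy": 0,"dz": -1,"twist": 0,"fingers": -1},
])

```text
clock: 25.27
eef_pos: [0.4372, -0.2981, 0.0773]
tool_rot: [0.753, 0.658, 0.0, 0.0]
ft_force: [-0.2, 0.7, 0.1]
grip_width: 0.0852
grasp_force: 0.0
```

>>> carry_out([
  {"dx": 0,"dy": 0,"dz": -6,"twist": 0,"fingers": -1},
  {"dx": 0,"dy": 0,"dz": -20,"twist": 0,"fingers": -1},
  {"dx": 0,"dy": 0,"dz": -45,"twist": 0,"fingers": -1},
  {"dx": 0,"dy": 0,"dz": -75,"twist": 0,"fingers": -1},
  {"dx": 0,"dy": 0,"dz": -110,"twist": 0,"fingers": -1},
])

```text
clock: 25.68
eef_pos: [0.436, -0.2973, 0.1874]
tool_rot: [0.753, 0.658, -0.0, -0.002]
ft_force: [0.9, -0.8, 0.3]
grip_width: 0.0857
grasp_force: 0.0
```

>>> carry_out([
  {"dx": 0,"dy": 0,"dz": 0,"twist": 0,"fingers": -1},
  {"dx": 0,"dy": 0,"dz": 0,"twist": 0,"fingers": -1},
  {"dx": 0,"dy": 0,"dz": 0,"twist": 0,"fingers": -1},
  {"dx": 0,"dy": 0,"dz": 0,"twist": 0,"fingers": -1},
  {"dx": 0,"dy": 0,"dz": 0,"twist": 0,"fingers": -1},
])

```text
clock: 26.1
eef_pos: [0.4362, -0.2974, 0.1858]
tool_rot: [0.753, 0.658, -0.0, -0.002]
ft_force: [-0.7, 1.2, 0.9]
grip_width: 0.0857
grasp_force: 0.0
```

Run:
```python
from h import *
to(); a=camera('wrist')['image']; s=camera('scene')['image']
cv2.imwrite('pics/f.png',np.hstack([cv2.resize(a,(400,300)),cv2.resize(s,(400,300))])[:,:,::-1])
```

```text
t 26.1 p [ 436.2 -297.4  185.8] yaw -7.6 tilt 0.18 w 85.7 F 0.0
```

View pics/f.png

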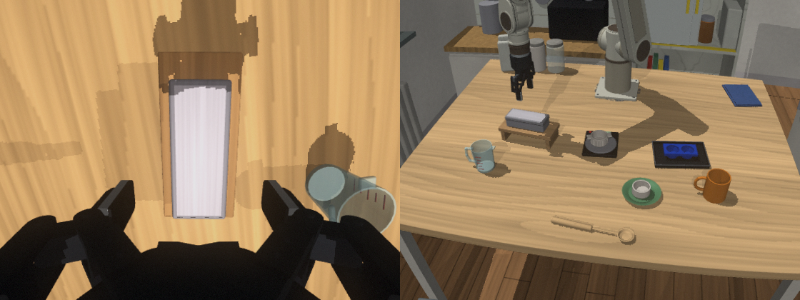

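The wrist panel shows the tin lid from (200,80) to (200,217) on the board; its lengthwise centring needs a number, so I'll measure it.

Run:
```python
from h import *
c=camera('wrist'); H=hsv(c); h,s,v=[H[...,i].astype(int) for i in range(3)]
g=blob((s<60)&(v>70),(220,90,340,330)); print("tin",rect(cast(c,g,.106)))
k=560/400
print("board px for (437,-298.5) rect", proj(c,[[.437+a*.05*.99-b*.11*-.134*-1*-1, -.2985+b*.11*.99-a*.05*.134,.06] for a in(1,-1) for b in (1,-1)])/k)
c=camera('scene'); H=hsv(c); im=c['image'][:,:,::-1]
cv2.imwrite('pics/f2.png',cv2.resize(im[140:215,125:240],None,fx=6.5,fy=6.5,interpolation=2))
```

```text
tin [ 437.6 -300.3   62.6  157.4   82. ]
board px for (437,-298.5) rect [[241.27948093  51.59165267]
 [233.02489529 217.30679769]
 [155.56641312  51.53288107]
 [163.33725472 217.13209729]]
```

View pics/f2.png

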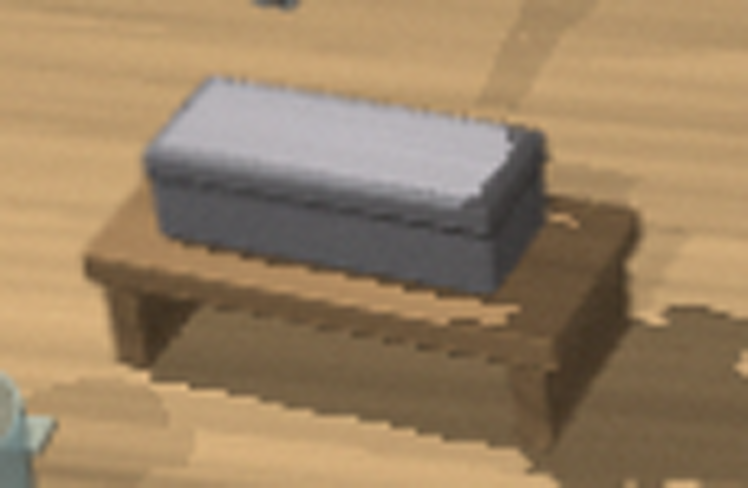

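The tin sits centred and lengthwise on the board, measured at (437.6,-300.3) mm against the board's (437,-298.5). The projected board edges also match the picture (52 to 217). Handing in.

```bash
python3 -c "
from workcell import job_done
print(job_done())"
```

```text
the job is handed in; nothing more can be done
None
```

All four pieces are set down in order, upright and released on their places, the jug and mug were left alone, and the job is handed in at about 26 s; the judge returned no verdict.

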